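Nest the matching screw cups at the clamp bench

ROBOT

A 7-joint arm with a two-finger parallel gripper is mounted at the origin on the work surface. World frame = base frame: x ahead of the robot, y to its left, z up, the work surface at z = 0. Lengths are in m, angles in rad, forces in N, time in s.
With the tool pointing down it reaches from about 0.425 to 0.925 m from the base axis. Payload 6.8 kg.
Tool frame: the origin (TCP) lies at the very end of the fingers, on their centre line; the grasp point (between the pads) lies 19 mm behind it; z points along the fingers, y is the line along which they close (so a half turn about z gives the same grasp; the last joint's range is limited). The gripper opens to 85 mm and grips with 20 to 120 N. Pads are 22 mm wide; open, the fingers measure 114 mm over their backs; the gripper's body (76 mm by 85 mm) begins 54 mm behind the grasp point. The pads swing forward as they close: fully open they stand 13 mm farther back than shut.
Start: joints at [-1.328, 0.477, 0.022, 1.555, -0.011, 1.109, -0.083], TCP at [0.232, 0.634, 0.231] pointing down, gripper open.
Joint ranges: [-2.96, 2.96], [-0.34, 2.1], [-1.41, 1.46], [0.24, 2.44], [-1.37, 4.51], [0.17, 1.92], [-2.96, 2.96]. Speed limits (rad/s): [2.39, 2.39, 3.14, 3.14, 3.14, 3.14, 3.14].

INTERFACE

Orientations are given as a unit quaternion [w, x, y, z].
In Python, from station import get_obs, read_camera, hand_in gives the robot as it stands.
- The arm moves only by the tool arm_command, never from a script. Its argument "commands" is one flat list of numbers, 7 for each row, row after row: the shift along the tool's x, y, z in m, then the turn, a rotation vector about the tool's x, y, z in degrees, then the opening, from 0 (shut) to 1 (fully open). In form: [tx, ty, tz, rx, ry, rz, fingers, tx, ty, tz, rx, ry, rz, fingers, ...]. A call has 1 to 8 rows; each row is the pose to reach, as a shift and turn from the pose commanded when the call began, along the tool's axes at that moment; what a row does not reach only later rows make up. A row lasts 1/10 s, in which the tool goes at most 50 mm and 8.59 degrees, less where a joint would pass 70% of its speed; a pose out of reach is approached as far as the arm can. A call with a gripper value outside its range is refused whole. The fingers move at their own pace and stop on an object; "force" is the grip in N (left out, the last holds). Time passes only in rows, so rows that repeat a pose let the fingers close. It gives the time, the measured TCP pose, the force, the opening and the grip force at its end, in the units of the state.
- get_obs(): the state, without advancing time (a new reading comes with each control period).
- read_camera(name): name is "scene" or "top"; returns a dict with "img" (480x640x3 uint8, red, green, blue), "camera_matrix" (3x3 intrinsics, pixels), "k1" (the pictures are not rectified: a ray, as slopes to the right and down, at radius r is drawn at 1 + k1 r^2 times it, then the intrinsics apply), "pose" (4x4, takes a point from camera to world coordinates). Camera axes: x right, y down, z forward; pixel columns grow to the right and rows downward; lengths in m; the calibration is good to about 2 mm. A picture is of the moment at which its call begins. There is no depth.
- hand_in(): hands the job in; it is judged then, once.
The state is a dict: "t": time; "q": joint angles; "joint_vel": joint speeds; "joint_torque": joint torques, N m; "eef_pos": TCP position; "tool_rot": TCP orientation; "contact_force": force on the tool from outside, world axes, zero at the start; "torque": the same for the moment, N m; "gripper_width": opening from 0.0 (shut) to 1.0 (fully open); "grasp_force": force on a finger pad.
Only numpy, scipy, OpenCV 4.12 (cv2) and the standard library are available. Lean on these libraries where they do the work, as an engineer would, in place of code of your own. Each camera call takes 0.05 s, during which the arm holds its last target. There are 200 camera calls.

TASK

Tidy the steel screw cups on the clamp bench: nest the two loose cups that match the stepped cup in the wooden holder into it, one after the other, so that the three stand as one upright stack in the holder, each cup fully home in the one below. Leave the straight-sided round cup alone: its shape does not nest.

Things in the scene. Friction and masses are not known exactly. Their poses are not given: they have to be found in the camera images.
- stack_cup: Lowest cup: open steel stepped cup, shaped like cup_a, upright in a recess (44 mm across, 12 mm deep) of a fixed wooden block 100x100x18 mm; foot 6 mm above the bench. Mouth 53 mm inside. Origin: centre of its underside, z up its axis. A like cup is home when its shoulder rests on the rim below: origin 32 mm above this one's, the next 64 mm. 8 mm play on entry; the taper centres it.
- cup_a: Loose upright steel cup, matches stack_cup. 80 mm tall: tapered body 36 mm across at the foot, 49 mm at 48 mm up, where a shoulder steps out to a straight band 60 mm across, from 48 mm up to the rim (wall 3.5 mm); 100 to 200 g. Origin: centre of its underside, z up. Grip the outside of the band from above; once home, all 32 mm of band stands above the rim below. Nothing within 40 mm of its sides.
- cup_b: The other loose matching cup, exactly like cup_a, origin the same. The two may go into the stack in either order.
- straight_cup: The cup that does not belong: same steel, height (80 mm) and outer diameter (60 mm), but straight sides from foot to rim, no shoulder, and a thick 8 mm wall (44 mm inside). It stands upright on the bench, to be left there. Origin: centre of its underside, z up.
Not all that is in view belongs to the job. What is shaped like the cup_a but green is not meant.

How it is judged:
At the end, for the whole second after the job is handed in: stack_cup is within 15 mm of its start; cup_a and cup_b, in either order, sit 26-38 mm and 58-70 mm above its origin along its axis, each within 15 mm sideways; all three upright within 10 degrees, the two added cups at rest; straight_cup within 30 mm of its start (((z of cup_a in the frame of stack_cup between 0.026 and 0.038 m and z of cup_b in the frame of stack_cup between 0.058 and 0.07 m) or (z of cup_b in the frame of stack_cup between 0.026 and 0.038 m and z of cup_a in the frame of stack_cup between 0.058 and 0.07 m)) and horizontal distance between each of cup_a, cup_b and stack_cup below 0.015 m and angle between each of stack_cup, cup_a, cup_b's own z axis and vertical below 0.175 rad and distance of stack_cup from where it was at the start of the episode below 0.015 m and linear speed of each of cup_a, cup_b below 0.02 m/s and distance of straight_cup from where it was at the start of the episode below 0.03 m); the robot touches nothing.
It fails at once if the straight-sided cup is shifted by more than 30 mm (distance of straight_cup from where it was at the start of the episode above 0.03 m).
It also fails if it takes over 64 s, if anything falls off the work surface, if the arm or the gripper's body presses on something with over 40 N, if the wrist force passes 120 N, or if a joint passes its speed limit or range.

## Working session

There is one attempt and no reset: what is moved stays moved. The work goes in short steps, Python scripts to look and compute and a tool call to move; the robot and the scene stay as the last step left them, time stands still between calls to the robot, and variables do not carry over. Pictures are saved under pics/ and viewed, at most 10 in all, crops included, and the job is handed in when it is done.

Besides the shell and the picture viewer there is one more tool, called after ">>>" as a command line: name --argument value ..., lists and objects as JSON in quotes. arm_command: Moves the arm, as the interface text tells. Its arguments: {"type":"object","properties":{"commands":{"type":"array","items":{"type":"number"}},"force":{"type":"number"}},"required":["commands"]}

```bash
mkdir -p pics; python3 - <<'E'
from station import *
import cv2
for n in("scene","top"):
    c=read_camera(n);cv2.imwrite(f"pics/{n}0.png",c["img"][:,:,::-1]);print(n,c["camera_matrix"],c["k1"],c["pose"])
o=get_obs();print(o["t"],o["eef_pos"],o["tool_rot"],o["gripper_width"])
E
```

```text
scene [[604.98324681   0.         320.11653609]
 [  0.         604.98324681 241.19902711]
 [  0.           0.           1.        ]] -0.0204792132767018 [[-0.82930274  0.47692338 -0.2912062   0.78877966]
 [ 0.5587768   0.70305783 -0.43986155  0.46788097]
 [-0.00504546 -0.52749766 -0.8495415   0.93099078]
 [ 0.          0.          0.          1.        ]]
top [[435.77332949   0.         324.00962438]
 [  0.         435.77332949 239.36262113]
 [  0.           0.           1.        ]] -0.055398741666946104 [[ 0.00934399 -0.99380437  0.11075001  0.39598836]
 [-0.99978605 -0.01132888 -0.01730655 -0.0010961 ]
 [ 0.01845399 -0.1105646  -0.9936976   0.77940149]
 [ 0.          0.          0.          1.        ]]
0.1 [0.23180863 0.63336675 0.23041349] [-8.52585112e-05  1.74511529e-01  9.84654770e-01 -8.38709268e-04] 1.0022247461159077
```

View pics/scene0.png

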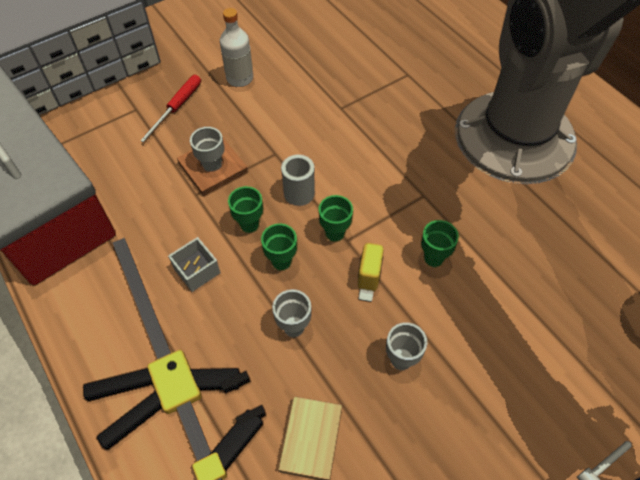

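View pics/top0.png

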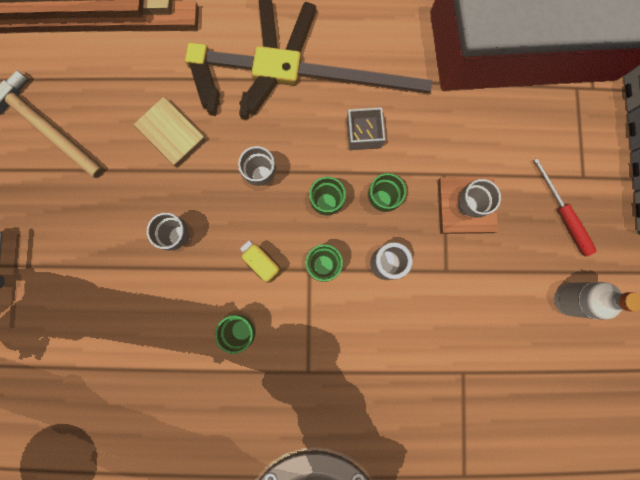

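The scene picture shows grey cups at (208,147), which is in the holder, and at (298,180), (292,313) and (406,347). The same cups in the top picture are at (480,198), (393,261), (257,166) and (166,231). The cup at scene (298,180) / top (393,261) has straight sides and a thick wall, so I leave it alone. The green ones are decoys. The targets are top (257,166) and (166,231), which I'll confirm in an enlarged crop.

```bash
cat >h.py <<'E'
import numpy as np,cv2
from station import *
def world(c,uv,z):
    K=c["camera_matrix"];P=c["pose"]
    n=cv2.undistortPoints(np.array([[uv]],float),K,np.array([c["k1"],0,0,0.]))[0,0]
    d=P[:3,:3]@[n[0],n[1],1];return P[:3,3]+d*(z-P[2,3])/d[2]
def pix(c,X):
    P=np.linalg.inv(c["pose"]);rv=cv2.Rodrigues(P[:3,:3])[0]
    return cv2.projectPoints(np.array(X,float).reshape(-1,3),rv,P[:3,3],c["camera_matrix"],np.array([c["k1"],0,0,0.]))[0][:,0]
def ring(im,c,x,y,z,r=.03,col=(0,0,255),s=1,o=(0,0)):
    t=np.linspace(0,2*np.pi,73);p=pix(c,np.c_[x+r*np.cos(t),y+r*np.sin(t),0*t+z])
    cv2.polylines(im,[np.round((p-o+.5)*s).astype(int)],True,col,1)
def tool(v):
    "world vector to tool axes"
    from scipy.spatial.transform import Rotation as R
    q=get_obs()["tool_rot"];return R.from_quat([*q[1:],q[0]]).inv().apply(v)
E
python3 - <<'E'
from h import *
T=read_camera("top");S=read_camera("scene")
rows=[]
for n,t,s,z in(("stack",(480,198),(208,147),.086),("A",(257,166),(292,313),.08),("B",(166,231),(406,347),.08),("str",(393,261),(298,180),.08)):
    w=world(T,t,z);print(n,w.round(4),pix(S,w))
    row=[]
    for c,p in((T,t),(S,s)):
        o=np.array(p)-25;im=c["img"][o[1]:o[1]+50,o[0]:o[0]+50,::-1]
        im=cv2.resize(im,None,fx=4,fy=4,interpolation=2)
        ring(im,c,*w,s=4,o=o);row.append(im)
    rows.append(np.vstack(row))
cv2.imwrite("pics/crop1.png",np.hstack(rows))
E
```

```text
stack [ 0.5445 -0.2687  0.086 ] [[208.94518453 138.7931687 ]]
A [0.5942 0.0982 0.08  ] [[293.85697139 302.92389049]]
B [0.4846 0.2428 0.08  ] [[406.90577508 337.85516957]]
str [ 0.4401 -0.1249  0.08  ] [[299.06292363 166.42093131]]
```

View pics/crop1.png

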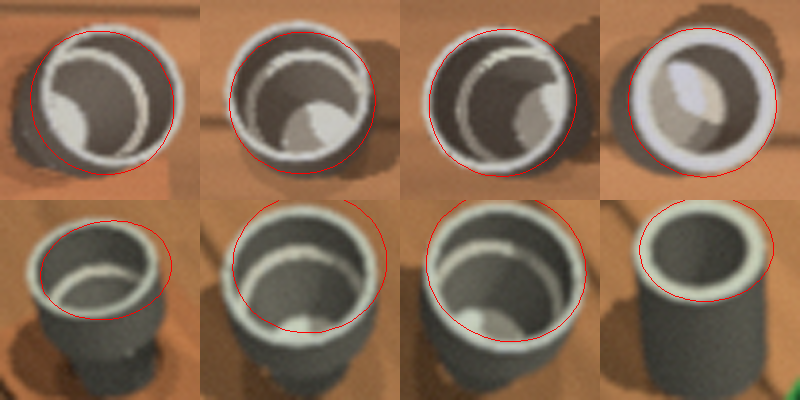

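The crop shows that the stack cup and both targets, A at top (256,163) and B at top (165,229), have the inner shoulder ring and step. The fourth cup is thick and straight. Next I'll refine the rim centres using both cameras.

```bash
python3 - <<'E'
from h import *
T=read_camera("top");S=read_camera("scene")
for n,t,s,z in(("stack",(481.7,195.8),(206,138.5),.086),("A",(256,163),(291.5,306.7),.08),("B",(164.3,228.1),(406.8,341),.08)):
    print(n,world(T,t,z).round(4),world(S,s,z).round(4))
E
```

```text
stack [ 0.5483 -0.2717  0.086 ] [ 0.5487 -0.2724  0.086 ]
A [0.5992 0.1    0.08  ] [0.6007 0.1016 0.08  ]
B [0.4894 0.2458 0.08  ] [0.4879 0.2467 0.08  ]
```

>>> arm_command --commands '[-0.04, -0.03, 0, 0, 0, 0, 1, -0.09, -0.066, 0, 0, 0, 0, 1, -0.14, -0.103, 0, 0, 0, 0, 1, -0.19, -0.14, 0, 0, 0, 0, 1, -0.24, -0.177, 0, 0, 0, 0, 1, -0.29, -0.213, 0, 0, 0, 0, 1, -0.34, -0.25, 0, 0, 0, 0, 1, -0.374, -0.275, 0, 0, 0, 0, 1]' --force 40

```text
t: 1.1
eef_pos: [0.454, 0.2988, 0.2316]
tool_rot: [0.0, 0.174, 0.985, 0.0]
contact_force: [0.5, 0.9, 0.2]
gripper_width: 0.999
grasp_force: 0.0
```

>>> arm_command --commands '[0, 0, 0, 0, 0, 0, 1, 0, 0, 0, 0, 0, 0, 1, 0, 0, 0, 0, 0, 0, 1]'

```text
t: 1.4
eef_pos: [0.4524, 0.3018, 0.2313]
tool_rot: [-0.0, 0.174, 0.985, 0.0]
contact_force: [0.5, 1.1, -0.6]
gripper_width: 1.001
grasp_force: 0.0
```

>>> arm_command --commands '[-0.025, -0.02, 0, 0, 0, 0, 1, -0.053, -0.04, 0.02, 0, 0, 0, 1, -0.053, -0.04, 0.05, 0, 0, 0, 1, -0.053, -0.04, 0.08, 0, 0, 0, 1, -0.053, -0.04, 0.1, 0, 0, 0, 1, -0.053, -0.04, 0.1, 0, 0, 0, 1, -0.053, -0.04, 0.1, 0, 0, 0, 1]'

```text
t: 2.1
eef_pos: [0.4887, 0.2462, 0.1315]
tool_rot: [-0.0, 0.173, 0.985, 0.0]
contact_force: [0.2, -0.3, 0.4]
gripper_width: 1.001
grasp_force: 0.0
```

```bash
python3 - <<'E'
from h import *
o=get_obs();print(o["eef_pos"],tool(np.array([.4885,.2463,.049])-o["eef_pos"]).round(4))
S=read_camera("scene");x,y,z=o["eef_pos"]
c=np.array([406,310])-[60,60];im=cv2.resize(S["img"][c[1]:c[1]+120,c[0]:c[0]+120,::-1],None,fx=4,fy=4)
ring(im,S,.4885,.2463,.08,s=4,o=c);cv2.imwrite("pics/b1.png",im)
E
```

```text
[0.48872479 0.24620371 0.13152696] [0.0002 0.     0.0825]
```

View pics/b1.png

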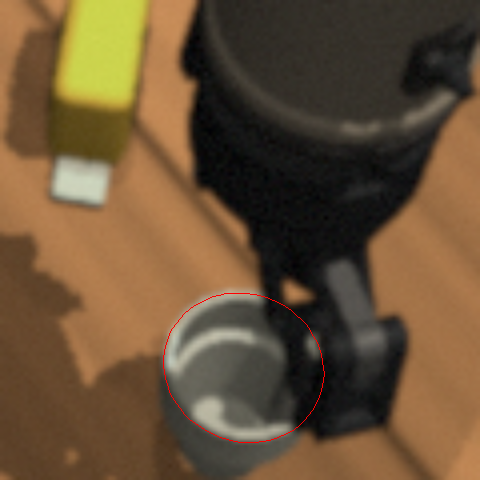

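The ring fits B's rim, with its centre near (243,367) in the crop, and the gripper stands directly above. I'll descend and grip, holding 13 mm clear of the cup on each side.

>>> arm_command --commands '[0, 0, 0.02, 0, 0, 0, 1, 0, 0, 0.045, 0, 0, 0, 1, 0, 0, 0.07, 0, 0, 0, 1, 0, 0, 0.082, 0, 0, 0, 1, 0, 0, 0.082, 0, 0, 0, 1, 0, 0, 0.082, 0, 0, 0, 0.5, 0, 0, 0.082, 0, 0, 0, 0.5, 0, 0, 0.082, 0, 0, 0, 0.4]'

```text
t: 2.95
eef_pos: [0.4903, 0.2455, 0.0511]
tool_rot: [0.001, 0.175, 0.985, 0.001]
contact_force: [-0.6, -0.2, 5.3]
gripper_width: 0.685
grasp_force: 47.2
```

>>> arm_command --commands '[0, 0, 0, 0, 0, 0, 0.3, 0, 0, 0, 0, 0, 0, 0.3, 0, 0, 0, 0, 0, 0, 0.3, 0, 0, 0, 0, 0, 0, 0.3, 0, 0, 0, 0, 0, 0, 0.3]'

```text
t: 3.45
eef_pos: [0.4903, 0.2455, 0.0511]
tool_rot: [0.001, 0.175, 0.985, 0.001]
contact_force: [-0.5, -0.1, 5.0]
gripper_width: 0.682
grasp_force: 47.2
```

>>> arm_command --commands '[0, 0, -0.02, 0, 0, 0, 0.3, 0, 0, -0.05, 0, 0, 0, 0.3, 0, 0, -0.09, 0, 0, 0, 0.3, 0, 0, -0.13, 0, 0, 0, 0.3, 0, 0, -0.16, 0, 0, 0, 0.3, 0, 0, -0.175, 0, 0, 0, 0.3, 0, 0, -0.175, 0, 0, 0, 0.3]'

```text
t: 4.15
eef_pos: [0.4907, 0.2456, 0.2278]
tool_rot: [0.002, 0.175, 0.985, 0.002]
contact_force: [1.2, -0.2, -0.3]
gripper_width: 0.68
grasp_force: 48.7
```

>>> arm_command --commands '[-0.008, -0.015, 0, 0, 0, 0, 0.3, -0.022, -0.045, 0, 0, 0, 0, 0.3, -0.04, -0.08, 0, 0, 0, 0, 0.3, -0.058, -0.115, 0, 0, 0, 0, 0.3, -0.075, -0.15, 0, 0, 0, 0, 0.3, -0.092, -0.185, 0, 0, 0, 0, 0.3, -0.109, -0.218, 0, 0, 0, 0, 0.3, -0.117, -0.234, 0, 0, 0, 0, 0.3]'

```text
t: 4.95
eef_pos: [0.5171, -0.0206, 0.223]
tool_rot: [-0.001, 0.177, 0.984, -0.001]
contact_force: [1.3, -0.5, -0.8]
gripper_width: 0.683
grasp_force: 48.7
```

>>> arm_command --commands '[-0.008, -0.015, 0, 0, 0, 0, 0.3, -0.022, -0.045, 0, 0, 0, 0, 0.3, -0.04, -0.08, 0, 0, 0, 0, 0.3, -0.058, -0.115, 0, 0, 0, 0, 0.3, -0.075, -0.15, 0, 0, 0, 0, 0.3, -0.092, -0.185, 0, 0, 0, 0, 0.3, -0.109, -0.218, 0, 0, 0, 0, 0.3, -0.115, -0.232, 0, 0, 0, 0, 0.3]'

```text
t: 5.75
eef_pos: [0.5443, -0.2778, 0.2229]
tool_rot: [-0.001, 0.177, 0.984, -0.001]
contact_force: [0.1, -0.3, -1.1]
gripper_width: 0.678
grasp_force: 48.7
```

>>> arm_command --commands '[0, 0, 0, 0, 0, 0, 0.3, 0, 0, 0, 0, 0, 0, 0.3]'

```text
t: 5.95
eef_pos: [0.5459, -0.2718, 0.2232]
tool_rot: [-0.001, 0.175, 0.985, 0.0]
contact_force: [0.7, 1.2, -0.5]
gripper_width: 0.684
grasp_force: 48.7
```

```bash
cat > look.py <<'E'
from h import *
import sys
nm,px,py=sys.argv[1],int(sys.argv[2]),int(sys.argv[3])
o=get_obs();p=o["eef_pos"];T=np.array([.5485,-.272,.049]);print(o["t"],p.round(4),"to stack",tool(T-p).round(4),"w",o["gripper_width"])
S=read_camera("scene");c=np.array([px,py])-60
im=cv2.resize(S["img"][c[1]:c[1]+120,c[0]:c[0]+120,::-1],None,fx=5,fy=5)
ring(im,S,.5485,-.272,.086,s=5,o=c)
ring(im,S,p[0],p[1],p[2]+.031,s=5,o=c,col=(255,0,0))
cv2.imwrite(f"pics/{nm}.png",im)
E
python3 look.py s1 210 120
```

```text
5.95 [ 0.5459 -0.2718  0.2232] to stack [-0.0029  0.0006  0.1742] w 0.683567251154864
```

View pics/s1.png

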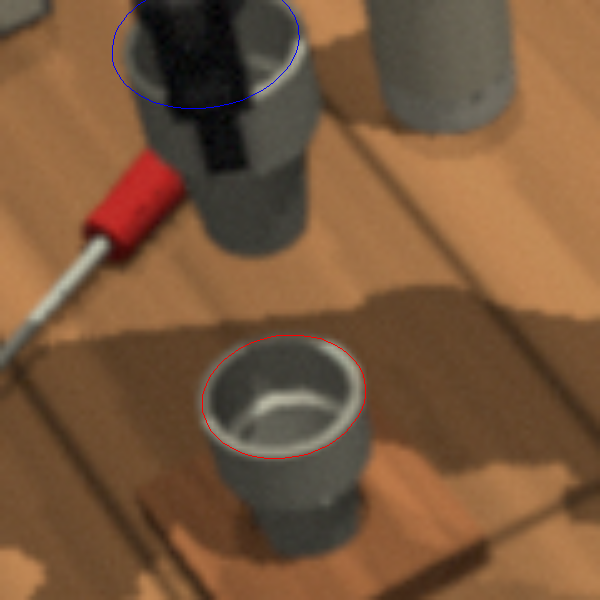

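The held cup's rim sits about 17 crop px (about 5 mm) right of the predicted ring, mostly along the free tool x axis. The stack rim at (283,397) fits its ring. I'll correct by −6 mm in tool x and lower.

>>> arm_command --commands '[-0.003, 0, 0.01, 0, 0, 0, 0.3, -0.006, 0, 0.03, 0, 0, 0, 0.3, -0.006, 0, 0.055, 0, 0, 0, 0.3, -0.006, 0, 0.075, 0, 0, 0, 0.3, -0.006, 0, 0.09, 0, 0, 0, 0.3, -0.006, 0, 0.1, 0, 0, 0, 0.3, -0.006, 0, 0.105, 0, 0, 0, 0.3, -0.006, 0, 0.105, 0, 0, 0, 0.3]'

```text
t: 6.8
eef_pos: [0.5525, -0.2743, 0.119]
tool_rot: [-0.0, 0.174, 0.985, 0.0]
contact_force: [-0.5, -0.5, -1.4]
gripper_width: 0.681
grasp_force: 48.7
```

>>> arm_command --commands '[0, 0, 0.004, 0, 0, 0, 0.3, 0, 0, 0.008, 0, 0, 0, 0.3, 0, 0, 0.012, 0, 0, 0, 0.3, 0, 0, 0.016, 0, 0, 0, 0.3, 0, 0, 0.018, 0, 0, 0, 0.3, 0, 0, 0.018, 0, 0, 0, 0.3]'

```text
t: 7.4
eef_pos: [0.5523, -0.2745, 0.1009]
tool_rot: [-0.0, 0.175, 0.985, 0.0]
contact_force: [-1.2, -0.3, -0.8]
gripper_width: 0.683
grasp_force: 48.7
```

>>> arm_command --commands '[0, 0, 0.003, 0, 0, 0, 0.3, 0, 0, 0.005, 0, 0, 0, 0.3, 0, 0, 0.007, 0, 0, 0, 0.3, 0, 0, 0.009, 0, 0, 0, 0.3, 0, 0, 0.009, 0, 0, 0, 0.3]'

```text
t: 7.9
eef_pos: [0.5523, -0.2744, 0.0919]
tool_rot: [-0.0, 0.174, 0.985, 0.0]
contact_force: [0.0, 0.4, -1.0]
gripper_width: 0.683
grasp_force: 48.7
```

>>> arm_command --commands '[0, 0, 0.001, 0, 0, 0, 0.3, 0, 0, 0.002, 0, 0, 0, 0.3, 0, 0, 0.002, 0, 0, 0, 0.3]'

```text
t: 8.2
eef_pos: [0.5525, -0.2745, 0.0902]
tool_rot: [-0.0, 0.174, 0.985, 0.0]
contact_force: [-0.5, 0.4, -1.2]
gripper_width: 0.68
grasp_force: 48.7
```

```bash
python3 look.py s2 210 130
```

```text
8.2 [ 0.5525 -0.2745  0.0902] to stack [0.0046 0.001  0.0412] w 0.6803935638038796
```

View pics/s2.png

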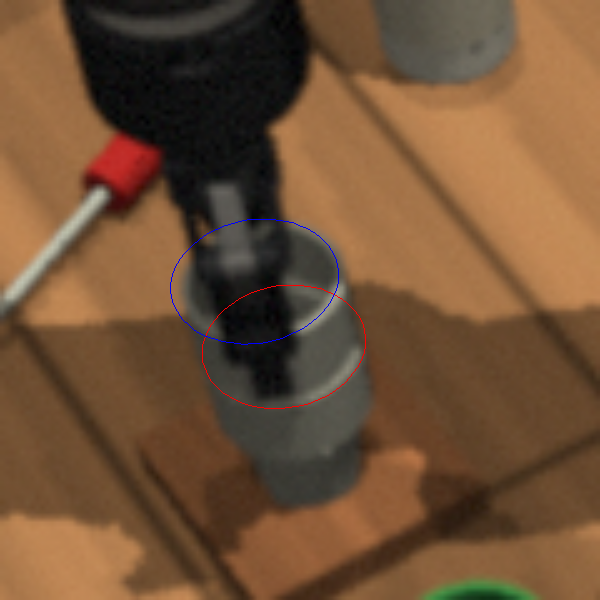

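The cup is inside the stack cup, and the lower rim still shows a thin bright line near (330,385), so it is not quite home. I'll continue a few mm until it touches.

>>> arm_command --commands '[0, 0, 0.001, 0, 0, 0, 0.3, 0, 0, 0.002, 0, 0, 0, 0.3, 0, 0, 0.002, 0, 0, 0, 0.3]'

```text
t: 8.55
eef_pos: [0.5529, -0.2747, 0.0891]
tool_rot: [0.0, 0.175, 0.985, 0.0]
contact_force: [-0.1, 1.8, 5.7]
gripper_width: 0.679
grasp_force: 49.3
```

>>> arm_command --commands '[0, 0, 0.001, 0, 0, 0, 0.3, 0, 0, 0.0015, 0, 0, 0, 0.3, 0, 0, 0.0015, 0, 0, 0, 0.3]'

```text
t: 8.85
eef_pos: [0.5536, -0.2749, 0.0891]
tool_rot: [0.001, 0.175, 0.985, 0.0]
contact_force: [-3.9, 3.0, 16.3]
gripper_width: 0.683
grasp_force: 50.2
```

The force rises at z = 0.0891, exactly the predicted home height. Release, rise and go to A.

>>> arm_command --commands '[0, 0, -0.001, 0, 0, 0, 1, 0, 0, -0.001, 0, 0, 0, 1, 0, 0, -0.001, 0, 0, 0, 1, 0, 0, -0.001, 0, 0, 0, 1, 0, 0, -0.015, 0, 0, 0, 1, 0, 0, -0.05, 0, 0, 0, 1, 0, 0, -0.09, 0, 0, 0, 1, 0, 0, -0.12, 0, 0, 0, 1]'

```text
t: 9.65
eef_pos: [0.553, -0.2752, 0.21]
tool_rot: [0.001, 0.175, 0.985, -0.0]
contact_force: [0.4, -0.5, -0.0]
gripper_width: 0.998
grasp_force: 0.0
```

>>> arm_command --commands '[0.003, 0.015, 0, 0, 0, 0, 1, 0.012, 0.05, 0, 0, 0, 0, 1, 0.021, 0.09, 0, 0, 0, 0, 1, 0.03, 0.13, 0, 0, 0, 0, 1, 0.039, 0.17, 0, 0, 0, 0, 1, 0.048, 0.21, 0, 0, 0, 0, 1, 0.057, 0.25, 0, 0, 0, 0, 1, 0.066, 0.29, 0, 0, 0, 0, 1]'

```text
t: 10.45
eef_pos: [0.5899, 0.0225, 0.207]
tool_rot: [-0.0, 0.174, 0.985, 0.0]
contact_force: [0.6, 0.4, -1.3]
gripper_width: 1.001
grasp_force: 0.0
```

>>> arm_command --commands '[0.009, 0.04, 0, 0, 0, 0, 1, 0.018, 0.079, 0.02, 0, 0, 0, 1, 0.018, 0.079, 0.05, 0, 0, 0, 1, 0.018, 0.079, 0.07, 0, 0, 0, 1, 0.018, 0.079, 0.075, 0, 0, 0, 1, 0.018, 0.079, 0.075, 0, 0, 0, 1]'

```text
t: 11.05
eef_pos: [0.5999, 0.1007, 0.1314]
tool_rot: [-0.001, 0.175, 0.985, -0.0]
contact_force: [-0.6, 0.2, 0.4]
gripper_width: 0.999
grasp_force: 0.0
```

```bash
python3 - <<'E'
from h import *
o=get_obs();p=o["eef_pos"];print(p,o["t"],tool(np.array([.602,.100,.051])-p).round(4))
S=read_camera("scene")
c1=np.array([208,120])-50;c2=np.array([293,285])-50;ims=[]
for c in(c1,c2):
    im=cv2.resize(S["img"][c[1]:c[1]+100,c[0]:c[0]+100,::-1],None,fx=4,fy=4)
    ring(im,S,.5485,-.272,.118,s=4,o=c);ring(im,S,.6,.101,.08,s=4,o=c);ims.append(im)
cv2.imwrite("pics/a1.png",np.hstack(ims))
E
```

```text
[0.59985374 0.10065591 0.13137372] 11.05 [-0.0023  0.0002  0.0804]
```

View pics/a1.png

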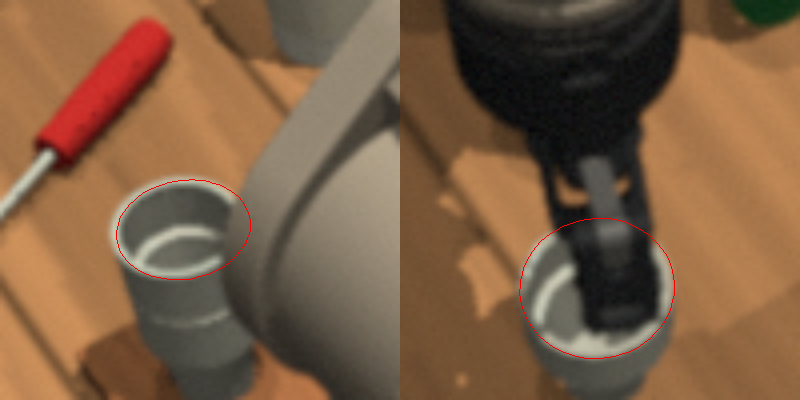

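On the left, B stands home with its rim on the predicted ring (about 1 px left of it). On the right, A's rim is centred on its ring at (597,287). Grasp A.

>>> arm_command --commands '[-0.003, 0, 0.02, 0, 0, 0, 1, -0.003, 0, 0.045, 0, 0, 0, 1, -0.003, 0, 0.068, 0, 0, 0, 1, -0.003, 0, 0.08, 0, 0, 0, 1, -0.003, 0, 0.08, 0, 0, 0, 1, -0.003, 0, 0.08, 0, 0, 0, 0.5, -0.003, 0, 0.08, 0, 0, 0, 0.5, -0.003, 0, 0.08, 0, 0, 0, 0.3]'

```text
t: 11.9
eef_pos: [0.6046, 0.1, 0.0537]
tool_rot: [0.001, 0.175, 0.985, 0.001]
contact_force: [-0.9, -0.7, 5.9]
gripper_width: 0.681
grasp_force: 42.4
```

>>> arm_command --commands '[0, 0, 0, 0, 0, 0, 0.3, 0, 0, 0, 0, 0, 0, 0.3, 0, 0, -0.02, 0, 0, 0, 0.3, 0, 0, -0.05, 0, 0, 0, 0.3, 0, 0, -0.09, 0, 0, 0, 0.3, 0, 0, -0.13, 0, 0, 0, 0.3, 0, 0, -0.165, 0, 0, 0, 0.3, 0, 0, -0.18, 0, 0, 0, 0.3]'

```text
t: 12.7
eef_pos: [0.6049, 0.0999, 0.236]
tool_rot: [0.003, 0.175, 0.985, 0.001]
contact_force: [0.5, 0.7, -1.8]
gripper_width: 0.68
grasp_force: 43.7
```

>>> arm_command --commands '[-0.003, -0.015, 0, 0, 0, 0, 0.3, -0.011, -0.05, 0, 0, 0, 0, 0.3, -0.019, -0.088, 0, 0, 0, 0, 0.3, -0.027, -0.126, 0, 0, 0, 0, 0.3, -0.035, -0.164, 0, 0, 0, 0, 0.3, -0.043, -0.2, 0, 0, 0, 0, 0.3, -0.051, -0.236, 0, 0, 0, 0, 0.3, -0.059, -0.272, 0, 0, 0, 0, 0.3]'

```text
t: 13.5
eef_pos: [0.5627, -0.1782, 0.2292]
tool_rot: [-0.002, 0.175, 0.985, -0.0]
contact_force: [1.1, 0.0, -1.5]
gripper_width: 0.679
grasp_force: 43.7
```

>>> arm_command --commands '[-0.008, -0.036, 0, 0, 0, 0, 0.3, -0.014, -0.066, 0, 0, 0, 0, 0.3, -0.019, -0.085, 0, 0, 0, 0, 0.3, -0.021, -0.098, 0, 0, 0, 0, 0.3, -0.021, -0.098, 0, 0, 0, 0, 0.3, -0.021, -0.098, 0, 0, 0, 0, 0.3]'

```text
t: 14.1
eef_pos: [0.5508, -0.2742, 0.2307]
tool_rot: [-0.001, 0.174, 0.985, 0.0]
contact_force: [-0.4, 0.7, -1.8]
gripper_width: 0.677
grasp_force: 43.7
```

```bash
sed -i 's/-.272,.086,s/-.272,.118,s/; s/p\[2\]+.031/p[2]+.028/' look.py; python3 look.py s3 210 110
```

```text
14.1 [ 0.5508 -0.2742  0.2307] to stack [0.0025 0.0012 0.1817] w 0.6768897128421627
```

View pics/s3.png

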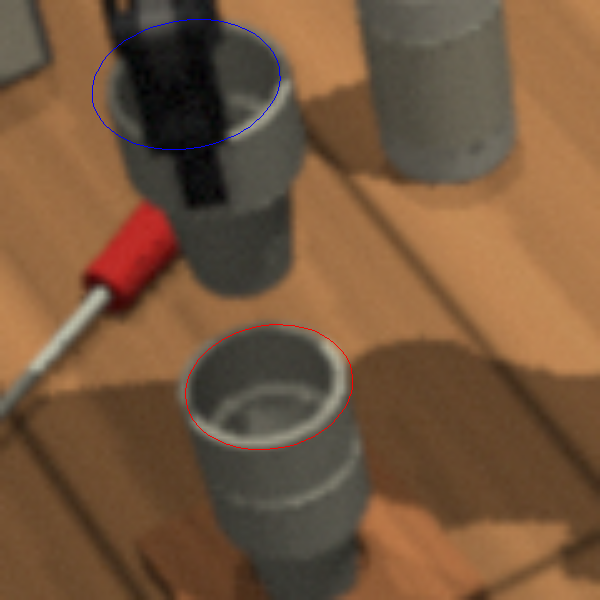

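The held rim is again about 16 px right of the predicted ring, the same offset as with B, and B's rim is about 1 mm left of its ring. I'll shift −3.5 mm in tool x and lower, expecting home at z ≈ 0.123.

>>> arm_command --commands '[-0.0035, 0, 0.01, 0, 0, 0, 0.3, -0.0035, 0, 0.03, 0, 0, 0, 0.3, -0.0035, 0, 0.05, 0, 0, 0, 0.3, -0.0035, 0, 0.068, 0, 0, 0, 0.3, -0.0035, 0, 0.08, 0, 0, 0, 0.3, -0.0035, 0, 0.085, 0, 0, 0, 0.3, -0.0035, 0, 0.09, 0, 0, 0, 0.3, -0.0035, 0, 0.09, 0, 0, 0, 0.3]'

```text
t: 14.95
eef_pos: [0.5547, -0.2762, 0.1416]
tool_rot: [-0.0, 0.174, 0.985, 0.0]
contact_force: [0.0, -0.7, -1.7]
gripper_width: 0.676
grasp_force: 43.7
```

>>> arm_command --commands '[0, 0, 0.003, 0, 0, 0, 0.3, 0, 0, 0.006, 0, 0, 0, 0.3, 0, 0, 0.009, 0, 0, 0, 0.3, 0, 0, 0.012, 0, 0, 0, 0.3, 0, 0, 0.013, 0, 0, 0, 0.3, 0, 0, 0.013, 0, 0, 0, 0.3]'

```text
t: 15.55
eef_pos: [0.5544, -0.2763, 0.1286]
tool_rot: [-0.0, 0.175, 0.985, 0.0]
contact_force: [0.1, 0.1, -0.9]
gripper_width: 0.675
grasp_force: 43.7
```

>>> arm_command --commands '[0, 0, 0.001, 0, 0, 0, 0.3, 0, 0, 0.002, 0, 0, 0, 0.3, 0, 0, 0.003, 0, 0, 0, 0.3, 0, 0, 0.003, 0, 0, 0, 0.3]'

```text
t: 15.95
eef_pos: [0.5544, -0.2763, 0.1256]
tool_rot: [-0.0, 0.174, 0.985, 0.0]
contact_force: [0.1, 0.3, -1.7]
gripper_width: 0.678
grasp_force: 43.7
```

>>> arm_command --commands '[0, 0, 0.001, 0, 0, 0, 0.3, 0, 0, 0.002, 0, 0, 0, 0.3, 0, 0, 0.002, 0, 0, 0, 0.3]'

```text
t: 16.25
eef_pos: [0.5546, -0.2764, 0.1238]
tool_rot: [0.0, 0.175, 0.985, 0.0]
contact_force: [-0.5, 0.3, -1.7]
gripper_width: 0.678
grasp_force: 43.6
```

>>> arm_command --commands '[0, 0, 0.001, 0, 0, 0, 0.3, 0, 0, 0.0015, 0, 0, 0, 0.3, 0, 0, 0.0015, 0, 0, 0, 0.3]'

```text
t: 16.55
eef_pos: [0.5553, -0.2769, 0.1237]
tool_rot: [0.001, 0.175, 0.985, -0.0]
contact_force: [-1.1, 2.0, 8.1]
gripper_width: 0.674
grasp_force: 44.4
```

Contact at 0.1237, the home height. Release, rise and move aside.

>>> arm_command --commands '[0, 0, 0, 0, 0, 0, 1, 0, 0, 0, 0, 0, 0, 1, 0, 0, 0, 0, 0, 0, 1, 0, 0, 0, 0, 0, 0, 1, 0, 0, -0.015, 0, 0, 0, 1, 0, 0, -0.05, 0, 0, 0, 1, 0, 0, -0.09, 0, 0, 0, 1, 0, 0, -0.12, 0, 0, 0, 1]'

```text
t: 17.35
eef_pos: [0.555, -0.277, 0.2458]
tool_rot: [0.001, 0.175, 0.985, -0.0]
contact_force: [0.9, -0.2, -0.1]
gripper_width: 0.999
grasp_force: 0.0
```

>>> arm_command --commands '[0.003, 0.015, 0, 0, 0, 0, 1, 0.012, 0.05, 0, 0, 0, 0, 1, 0.021, 0.09, 0, 0, 0, 0, 1, 0.03, 0.13, 0, 0, 0, 0, 1, 0.039, 0.17, 0, 0, 0, 0, 1, 0.048, 0.21, 0, 0, 0, 0, 1, 0.057, 0.24, 0, 0, 0, 0, 1, 0.057, 0.24, 0, 0, 0, 0, 1]'

```text
t: 18.15
eef_pos: [0.5837, -0.0245, 0.2421]
tool_rot: [-0.001, 0.17, 0.985, 0.001]
contact_force: [0.5, 0.7, 0.5]
gripper_width: 0.999
grasp_force: 0.0
```

```bash
sed -i 's/-.272,.118,s/-.272,.150,s/' look.py; python3 look.py s4 210 120
```

```text
18.15 [ 0.5837 -0.0245  0.2421] to stack [-0.0502 -0.2455  0.1925] w 0.9993039657718474
```

View pics/s4.png

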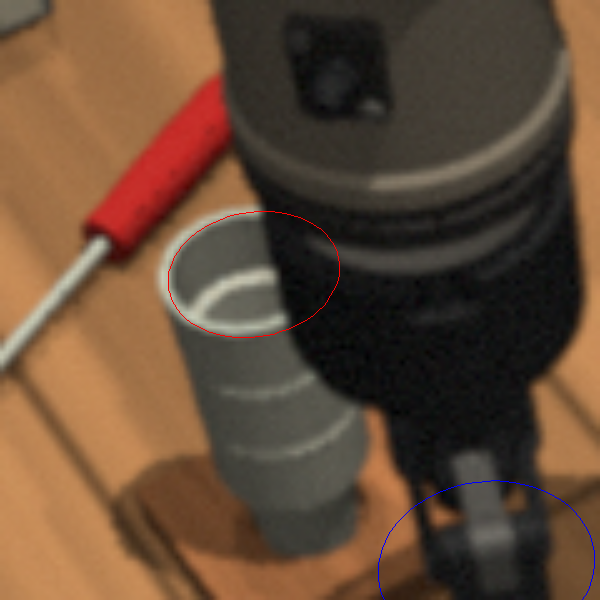

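The three cups stand as one upright stack. The top rim is within about 3 mm of the predicted ring, and the seams at y≈390 and y≈455 are closed and evenly spaced. The gripper is clear of everything.

```bash
python3 -c "
from station import *
print(hand_in())"
```

```text
the job is handed in; nothing more can be done
None
```

I nested both loose steel cups into the cup in the holder and handed the job in at about 18 s; the final picture shows an upright, closed stack of three, and I never reached for the straight-sided cup (the hand-in returned no verdict).

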